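Blow out a drilled stone and hold a humidity probe in the hole

ROBOT

A 7-joint arm with a two-finger parallel gripper is mounted at the origin on a cart in front of the work surface, level with it; the furniture and walls round the work are solid. World frame = base frame: x ahead of the robot, y to its left, z up, the work surface at z = 0. Lengths are in m, angles in rad, forces in N, time in s.
With the tool pointing down it reaches from about 0.4 to 0.875 m from the base axis. Payload 19.3 kg.
Tool frame: the origin (TCP) lies on the centre line of the jaws, within the pads' length; the fingertips stand 8 mm ahead of it and the grasp point (between the pads) lies 11 mm behind it; z points along the fingers, y is the line along which they close (so a half turn about z gives the same grasp; the last joint's range is limited). The gripper opens to 85 mm and grips with 20 to 120 N. Pads are 22 mm wide; open, the fingers measure 114 mm over their backs; the gripper's body (76 mm by 85 mm) begins 54 mm behind the grasp point. The pads swing forward as they close: fully open they stand 13 mm farther back than shut.
Start: joints at [-1.176, 0.521, -0.036, 1.599, 0.021, 1.021, -0.113], TCP at [0.28, 0.559, 0.239] pointing down, gripper open.
Joint ranges: [-2.91, 2.91], [-0.3, 2.13], [-1.5, 1.42], [0.17, 2.43], [-1.26, 4.41], [0.16, 1.93], [-2.52, 2.52]. Speed limits (rad/s): [1.89, 1.89, 2.39, 2.39, 3.01, 3.01, 3.01].

INTERFACE

Orientations are given as [roll, pitch, yaw] about the fixed x, y, z axes, in that order (R = Rz(yaw) Ry(pitch) Rx(roll)).
In Python, from workcell import status, grab_frame, camera_params, bot, search_frame, silhouettes gives the robot as it stands.
- The arm moves only by the shell command python3 -m creep 'ROWS' [FORCE]. ROWS is JSON, a list of rows, each a list of 5 numbers: the shift along the tool's x, y, z in units of 60 mm (1.0 is 60 mm), then the turn about the tool's z in units of 8 degrees (1.0 is 8 degrees), then the opening, from 0 (shut) to 1 (fully open). In form: [[x, y, z, twist, hand], ...]. A call has 1 to 5 rows; each row is the pose to reach, as a shift and turn from the pose commanded when the call began, along the tool's axes at that moment; what a row does not reach only later rows make up. A row lasts 1/8 s, in which the tool goes at most 62.5 mm and 10.7 degrees, less where a joint would pass 70% of its speed; a pose out of reach is approached as far as the arm can. A call with a gripper value outside its range is refused whole. The fingers move at their own pace and stop on an object; FORCE is the grip in N (left out, the last holds). Time passes only in rows, so rows that repeat a pose let the fingers close. It gives the time, the measured TCP pose, the force, the opening and the grip force at its end, in the units of the state.
- status.observe(): the state, without advancing time (a new reading comes with each control period).
- grab_frame(name): name is "scene" or "top"; returns the picture (384x512x3 uint8, blue, green, red); there is no depth.
- camera_params(name): a dict with "K" (3x3 intrinsics, pixels), "rvec" (rotation vector, rad) and "tvec" (3), from world to camera coordinates, as OpenCV has them. Camera axes: x right, y down, z forward; pixel columns grow to the right and rows downward; lengths in m; the calibration is good to about 2 mm. A picture is of the moment at which its call begins. camera_params takes no time and is no camera call.
- bot.job_done(): hands the job in; it is judged then, once.
Trained networks look in the newest picture that a camera, given by its name, has taken for a name from the list of things; names that differ only in an ending like _2 or _b are one class to them, and where a whole thing is asked for, a point or a joint stands for the part that bears it (a point fixed in the world has none). Each returns a list of dicts, best first, with "p" (0 to 1); they miss things now and then, are a little off and sometimes report something else, mostly with a low value. They report only what shows in the picture. A call takes as long as a camera call.
- search_frame(camera, name): "extent" ([left, top, right, bottom] as shares, 0 to 1, of the picture: columns of its width, rows of its height, round what is visible of it).
- silhouettes(camera, name): "mask" (384x512 bool, what is visible of it) and "extent" ([left, top, right, bottom] as shares, 0 to 1, of the picture: columns of its width, rows of its height, round what is visible of it).
The state is a dict: "clock": time; "qpos": joint angles; "qd": joint speeds; "joint_efforts": joint torques, N m; "position": TCP position; "tool_rot": TCP orientation; "force": force on the tool from outside, world axes, zero at the start; "moment": the same for the moment, N m; "grip_width": finger opening in m; "finger_force": force on a finger pad.
Only numpy, scipy, OpenCV 4.12 (cv2) and the standard library are available. Lean on these libraries where they do the work, as an engineer would, in place of code of your own. Each camera call takes 0.05 s, during which the arm holds its last target. There are 200 camera calls.

TASK

Blow the dust out of the drilled stone: squeeze the red trigger of the clamped air duster all the way in against its handle, keep it in for about half a second and let it spring fully back. Then take the humidity probe out of its stand and lower it upright through the brass guide ring on the stone, without touching the ring, the hole or anything else on the fixture, until the orange band on its stem is level with the top of the ring. Finish there, still holding the probe motionless, upright and centred in the ring while the reading settles (do not let go of it), and leave the mug, the glue bottle and the cork sanding block where they are.

Things in the scene. Friction and masses are not known exactly. Their poses are not given: they have to be found in the camera images.
- fixture: Fixed aluminium plate 190x250x10 mm with an 80x80x60 mm terracotta stone block centred at x +40, y +70 mm and, on its -y side, a blue cordless air duster clamped on its side: barrel along y at x +40 mm (46 mm thick, top at z 75 mm), nozzle to +y. Origin: centre of the plate's underside, on the table; z up. Nothing on it is higher than the brass ring (82 mm).
- guide_mouth (a point): Centre of the upper mouth of the brass guide ring on the stone, 82 mm above the table. Axes as the fixture's (z up). The ring is 47 mm outside, 24 mm bore, 12 mm high; the hole in the stone beneath is 28 mm wide and its floor lies 67 mm below this point.
- duster_handle (a point): Centre line of the duster's fixed handle beside the place to squeeze, 52 mm above the table. Axes as the fixture's: the handle runs along x, is 26 mm wide (y), 34 mm tall (z 35 to 69 mm); trigger on its +y side. The plate is 25 mm below it. A black battery (60 mm wide in y, top at z 73 mm) begins 34 mm to -x of this point, the barrel 45 mm to +x.
- trigger_pad (a point): Point on the outer (+y) face of the red trigger where a finger presses, 52 mm above the table, 46 mm from its hinge. The trigger is a paddle 10 mm thick, 22 mm tall, hinged on a vertical pin at its +x end, running to -x beside the handle; its outer face is 51 mm from the handle's far (-y) face when free, about 37 mm when fully in. Free space on its +y side: 55 mm.
- trigger (a joint): Angle of the trigger: 0 free, 0.32 rad fully squeezed towards the handle. A spring returns it; fully in takes about 8 N at the pad.
- probe: Loose humidity probe, 135 mm tall, about 0.12 kg, standing upright in its stand. Origin at the centre of the stem's tip, z up along the stem. From the tip: steel stem 10 mm thick to 90 mm, black flange 30 mm thick from 90 to 95 mm, yellow square grip 18 x 18 mm (sides along x and y) from 95 to 135 mm, flat on top.
- probe_tip (a point): Lower end of the probe's stem, on its axis.
- probe_mark (a point): Middle of the orange band (4 mm wide) on the probe's stem, 45 mm above the tip, on the axis.
- probe_head (a point): Centre of the probe's yellow grip, 115 mm above the tip, on the axis.
- probe_stand: Fixed probe stand: grey tube 36 mm thick, 105 mm high, bore 13 mm, on a dark disc foot 80 mm wide. Origin: centre of the underside. The probe's stem hangs in the tube with the flange resting on the tube's top, so it must be raised at least 90 mm to come out.
- mug: Blue mug with thin white stripes and red lining, 83 mm wide, 95 mm high, origin at its underside; bystander.
- glue_bottle: Clear glue bottle with blue cap, 49 x 63 x 140 mm, origin under its middle; bystander.
- sanding_block: Brown cork sanding block, 60 x 101 x 32 mm, origin under its middle; bystander.

How it is judged:
By the outcome, as a careful person would: the job done as asked, in the order asked, and still so for the second after the job is handed in, while the arm keeps its last pose, push and grip.
It also fails if it takes over 64 s, if anything falls off the work surface, if the arm or the gripper's body presses on something with over 40 N, if the wrist force passes 120 N, or if a joint passes its speed limit or range.

## Working session

There is one attempt and no reset: what is moved stays moved. The work goes in short steps, Python scripts to look and compute and a shell command to move; the robot and the scene stay as the last step left them, time stands still between calls to the robot, and variables do not carry over. Pictures are saved under pics/ and viewed, at most 10 in all, crops included, and the job is handed in when it is done.

```bash
mkdir -p pics; ls
python3 - <<'E'
from workcell import status, grab_frame, camera_params, search_frame
import cv2,numpy as np
print(status.observe())
for c in("scene","top"):
    cv2.imwrite(f"pics/{c}0.png",grab_frame(c))
    p=camera_params(c);print(c,p)
    for n in("fixture","guide_mouth","duster_handle","trigger_pad","trigger","probe","probe_stand","mug","glue_bottle","sanding_block"):
        try:
            print(n,[(np.round(np.array(d["extent"])*[512,384,512,384],1).tolist(),round(d["p"],2)) for d in search_frame(c,n)[:2]])
        except Exception as e: print(n,e)
E
```

```text
pics
{'clock': 0.0, 'qpos': array([-1.17620705,  0.52202199, -0.03634176,  1.59998198,  0.02119768,
        1.02111265, -0.11281052]), 'qd': array([ 6.93524081e-04,  5.46629160e-04,  9.02630684e-05, -6.79905086e-04,
        9.27282512e-04, -9.61439232e-04, -2.63422387e-03]), 'joint_efforts': array([ 4.63578290e-04, -9.27118993e+01,  1.97959498e+00, -3.69925261e+01,
        1.77575106e-02,  8.25520634e-03,  2.95194525e-05]), 'position': array([0.28002601, 0.55839697, 0.23872992]), 'tool_rot': array([-3.14045586e+00,  7.22591792e-05,  2.67679369e+00]), 'force': array([-0.58863681, -0.07862639,  0.38115845]), 'moment': array([ 0.00221393,  0.00064366, -0.01601069]), 'finger_force': 0.0, 'grip_width': 0.08514929844141117}
scene {'K': array([[385.78560358,   0.        , 251.615655  ],
       [  0.        , 385.78560358, 192.94133547],
       [  0.        ,   0.        ,   1.        ]]), 'rvec': array([ 2.08652371, -0.80255853,  0.37325118]), 'tvec': array([-0.39591582,  0.37948494,  0.96029154])}
fixture [([307.5, 275.5, 313.3, 291.3], 0.15)]
guide_mouth [([197.1, 183.3, 287.6, 248.4], 0.
[... 578 characters left out ...]
6,   0.        , 256.91129631],
       [  0.        , 430.54295056, 198.49649377],
       [  0.        ,   0.        ,   1.        ]]), 'rvec': array([ 2.12925643, -2.15075466,  0.16400077]), 'tvec': array([0.09384256, 0.65202898, 1.39920059])}
fixture [([204.6, 186.4, 290.0, 255.0], 0.91)]
guide_mouth [([210.6, 185.9, 290.7, 254.3], 0.72)]
duster_handle [([207.9, 185.5, 289.3, 253.0], 0.66)]
trigger_pad [([373.8, 247.9, 383.8, 258.3], 0.51)]
trigger [([263.0, 213.5, 266.7, 231.6], 0.56)]
probe []
probe_stand [([357.4, 243.4, 377.5, 265.5], 0.85)]
mug [([124.2, 235.0, 165.3, 265.7], 0.73)]
glue_bottle [([257.3, 146.2, 278.3, 171.7], 0.66)]
sanding_block [([326.9, 177.1, 360.3, 196.5], 0.65)]
```

View pics/scene0.png

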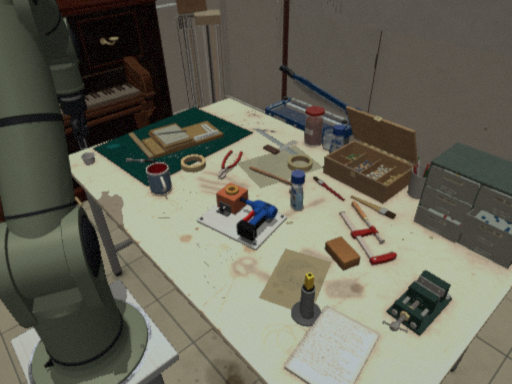

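View pics/top0.png

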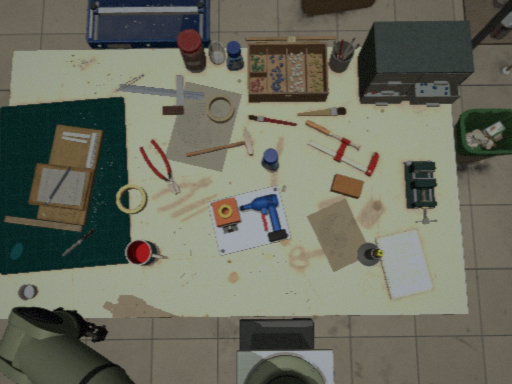

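The scene picture shows the fixture near (240,215) and the probe in its stand at (307,300). The top picture shows the ring at (226,211), the battery at (278,235) and the stand at (370,254). I'll zoom in next.

```bash
cat > h.py <<'E'
import numpy as np,cv2
from workcell import camera_params
def cam(c):
    p=camera_params(c);R=cv2.Rodrigues(p["rvec"])[0];return p["K"],R,p["tvec"],p["rvec"]
def ray(c,u,v,z):
    K,R,t,_=cam(c);d=R.T@np.linalg.solve(K,[u,v,1.]);o=-R.T@t
    return o+d*(z-o[2])/d[2]
def proj(c,P):
    K,R,t,r=cam(c);return cv2.projectPoints(np.atleast_2d(np.array(P,float)),r,t,K,None)[0][:,0]
E
python3 - <<'E'
import cv2,numpy as np
a=cv2.imread("pics/top0.png")[180:260,200:300];b=cv2.imread("pics/scene0.png")[175:255,190:290]
c=cv2.imread("pics/top0.png")[235:275,345:395];d=cv2.imread("pics/scene0.png")[265:335,265:352]
f=lambda i,w,h:cv2.resize(i,(w,h),interpolation=cv2.INTER_CUBIC)
# left: top x4 ; right: scene x4
cv2.imwrite("pics/z1.png",np.vstack([np.hstack([f(a,400,320),f(b,400,320)]),np.hstack([f(c,350,280),f(d,348,280),np.zeros((280,102,3),np.uint8)])]))
E
```

```text
(no output)
```

View pics/z1.png

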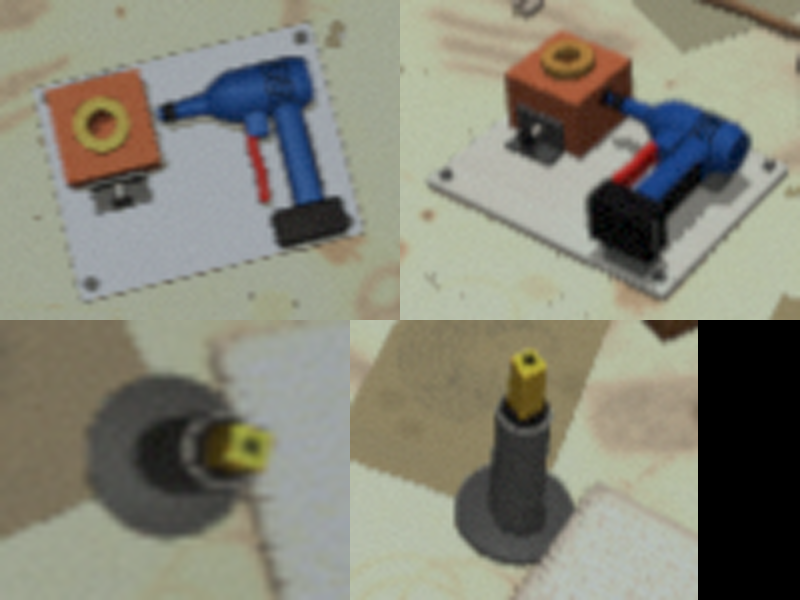

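The crop shows the plate corners, ring and grip clearly. I'll fit the fixture pose and the probe position from those pixels.

```bash
cat > fit.py <<'E'
from h import *
from scipy.optimize import least_squares
obs=[("top",95,125,.010,209.25,202.5),("top",95,-125,.010,278,185.5),("top",-95,-125,.010,291.2,238),("top",-95,125,.010,220.7,255),
("scene",-95,125,.010,196.75,220.75),("scene",-95,-125,.010,256.2,249.5),("scene",95,-125,.010,286.3,216.75),
("top",40,70,.082,225.25,211),("scene",40,70,.082,231.75,189.5)]
def res(p):
    c,s=np.cos(p[2]),np.sin(p[2]);r=[]
    for o in obs:
        x,y=o[1]/1e3,o[2]/1e3
        r+=list(proj(o[0],[p[0]+c*x-s*y,p[1]+s*x+c*y,o[3]])[0]-o[4:6])
    return np.array(r)
s=least_squares(res,[.7,0,0.2]);print("fixture",s.x);print(res(s.x).reshape(-1,2).round(2))
c,sn=np.cos(s.x[2]),np.sin(s.x[2]);T=lambda x,y:s.x[:2]+np.array([c*x-sn*y,sn*x+c*y])
print("ring",T(.04,.07))
# handle/trigger from pixels, z: top
Rt=np.array([[c,sn],[-sn,c]])
U=lambda u,v:(200+u/4,180+v/4)
for n,u,v,z in(("handle top at battery",297,205,.069),("handle mid",293,160,.069),("trig free end",264,200,.063),("trig hinge end",253,140,.063),("batt L",272,225,.073),("batt R",348,212,.073)):
    w=ray("top",*U(u,v),z)[:2];print(n,w.round(4),(Rt@(w-s.x[:2])).round(4))
P=lambda p:np.r_[proj("top",p)[0]-[380,253.1],proj("scene",p)[0]-[309.25,274.3]]
q=least_squares(P,[.6,-.2,.15]);print("probe top",q.x,q.fun,"foot",ray("top",367.9,254.3,.008), ray("top",380,253.1,.15))
E
python3 fit.py
```

```text
fixture [0.58301239 0.1117561  0.2298243 ]
[[-0.8  -0.01]
 [ 0.53  0.08]
 [ 0.96  0.76]
 [ 0.09  1.31]
 [-0.43 -1.43]
 [-0.15 -1.11]
 [ 1.32 -0.92]
 [ 0.75  0.48]
 [ 0.19 -1.19]]
ring [0.6060142  0.18902781]
handle top at battery [0.5406 0.0314] [-0.0596 -0.0686]
handle mid [0.5777 0.0341] [-0.0228 -0.0744]
trig free end [0.5455 0.0583] [-0.0487 -0.0435]
trig hinge end [0.5954 0.0668] [ 0.0018 -0.0466]
batt L [0.5241 0.0522] [-0.0709 -0.0445]
batt R [ 0.5341 -0.0101] [-0.0754 -0.1075]
probe top [ 0.46382001 -0.28968095  0.14777664] [-0.02463904  0.03125647  0.03073441 -0.00608888] foot [ 0.4638912  -0.28777911  0.008     ] [ 0.46385717 -0.28913661  0.15      ]
```

```bash
python3 -m creep '[[-0.66,-0.45,0,-1,1],[-1.32,-0.9,0,-2,1],[-1.98,-1.35,0,-3,1],[-2.64,-1.8,0,-4,1],[-3.3,-2.24,0,-5,1]]' 20
```

```text
clock: 1.72
position: [0.3976, 0.3484, 0.2394]
tool_rot: [3.142, 0.0, -2.904]
force: [0.4, 0.2, -0.1]
grip_width: 0.0854
finger_force: 0.0
```

```bash
python3 -m creep '[[-0.22,-0.8,0,0,1],[-0.44,-1.6,0,0,1],[-0.66,-2.4,0,0,1],[-0.88,-3.2,0,0,1],[-1.1,-4,0,0,1]]' ; python3 -m creep '[[-0.2,-0.7,0.2,0,1],[-0.36,-1.3,0.4,0,1],[-0.48,-1.7,0.6,0,1],[-0.48,-1.7,0.8,0,1],[-0.48,-1.7,0.8,0,1]]'
python3 - <<'E'
from workcell import status,grab_frame
from h import *
s=status.observe();print(s["position"],s["tool_rot"],s["qpos"])
from h import ray
a=grab_frame("top")[180:260,200:300];b=grab_frame("scene")[155:255,190:290]
f=lambda i,w,h:cv2.resize(i,(w,h),interpolation=cv2.INTER_CUBIC)
cv2.imwrite("pics/z2.png",np.hstack([f(a,400,320),f(b,320,320)]))
E
```

```text
clock: 2.35
position: [0.5173, 0.1301, 0.2395]
tool_rot: [3.142, 0.0, -2.908]
force: [0.2, 0.8, -0.9]
grip_width: 0.0854
finger_force: 0.0
clock: 2.98
position: [0.5675, 0.0396, 0.1906]
tool_rot: [3.141, -0.002, -2.908]
force: [0.1, 0.0, -0.4]
grip_width: 0.0854
finger_force: 0.0
[0.56752588 0.03962063 0.19055246] [ 3.14106864e+00 -1.50092796e-03 -2.90773084e+00] [-0.13708099  0.49086775 -0.05045092  1.79677674  0.03088625  0.8562401
  1.60279566]
```

View pics/z2.png

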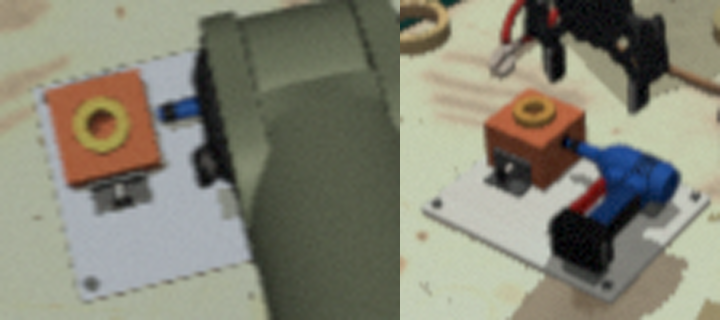

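The gripper stands above the duster, with its fingers straddling the handle along fixture y. Descending now.

```bash
python3 -m creep '[[-0.06,-0.04,0.4,0,1],[-0.06,-0.04,0.8,0,1],[-0.06,-0.04,1.2,0,1],[-0.06,-0.04,1.5,0,1],[-0.06,-0.04,1.5,0,1]]'
python3 - <<'E'
from workcell import status,grab_frame
from h import *
b=grab_frame("scene")[165:255,200:300]
cv2.imwrite("pics/z3.png",cv2.resize(b,(600,540),interpolation=cv2.INTER_CUBIC))
E
```

```text
clock: 3.7
position: [0.5718, 0.0378, 0.1007]
tool_rot: [3.141, -0.001, -2.908]
force: [-0.5, 0.8, 1.5]
grip_width: 0.0851
finger_force: 0.0
```

View pics/z3.png

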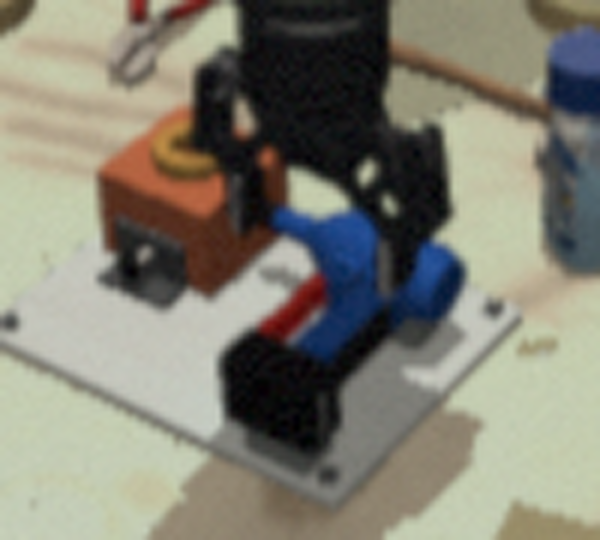

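The fingers straddle the handle and trigger: left finger at (245,215), right at (395,270), both clear. Next I descend to the squeeze height, then close.

```bash
python3 -m creep '[[0,0,0.4,0,1],[0,0,0.8,0,1],[0,0,1,0,1],[0,0,1,0,1]]'; python3 -m creep '[[0,0,0,0,0.6],[0,0,0,0,0.4],[0,0,0,0,0.2],[0,0,0,0,0.2],[0,0,0,0,0.2]]' 30
```

```text
clock: 4.25
position: [0.5723, 0.0375, 0.0415]
tool_rot: [3.142, -0.0, -2.908]
force: [0.4, 0.3, -0.5]
grip_width: 0.0855
finger_force: 0.0
clock: 4.88
position: [0.5737, 0.0338, 0.0432]
tool_rot: [-3.138, 0.002, -2.911]
force: [-0.3, -19.3, 23.7]
grip_width: 0.0396
finger_force: 30.7
```

```bash
python3 -m creep '[[0,-0.03,-0.02,0,0.2],[0,-0.05,-0.03,0,0.2]]'
python3 - <<'E'
from workcell import status,grab_frame
from h import *
b=grab_frame("scene")[165:255,200:300]
cv2.imwrite("pics/z4.png",cv2.resize(b,(600,540),interpolation=cv2.INTER_CUBIC))
E
```

```text
clock: 5.12
position: [0.5737, 0.0335, 0.0434]
tool_rot: [-3.141, 0.001, -2.909]
force: [5.6, -1.6, -13.7]
grip_width: 0.0389
finger_force: 30.2
```

View pics/z4.png

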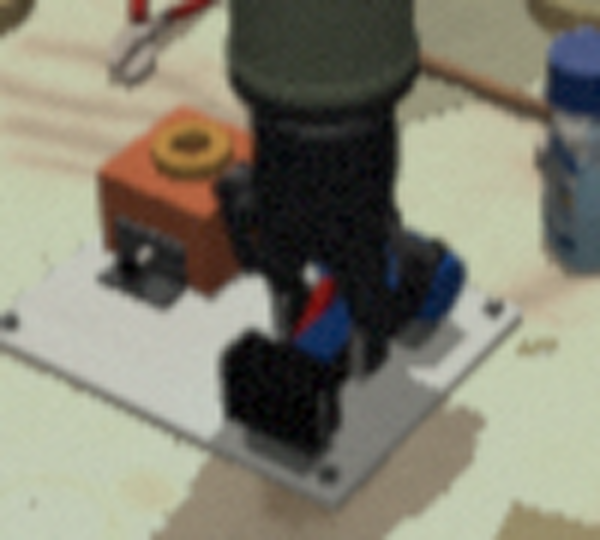

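The red trigger now lies against the handle, its free end having moved from about (265,330) to (300,335), and the opening is steady at 39 mm with 30 N. It is fully in, so I'll hold briefly and release.

```bash
python3 -m creep '[[0,0,0,0,0.2],[0,0,0,0,1],[0,0,0,0,1],[0,0,0,0,1],[0,0,0,0,1]]'; python3 -m creep '[[0,0.02,0,0,1],[0,0.02,-0.4,0,1],[0,0.02,-0.9,0,1],[0,0.02,-1.5,0,1],[0,0.02,-2.1,0,1]]'
python3 - <<'E'
from workcell import status,grab_frame
from h import *
cv2.imwrite("pics/s5.png",grab_frame("scene"));cv2.imwrite("pics/t5.png",grab_frame("top"))
a=cv2.imread("pics/s5.png")[165:255,200:300];b=cv2.imread("pics/t5.png")[230:275,350:400]
b0=cv2.imread("pics/s5.png")[260:305,285:335]
f=lambda i,w,h:cv2.resize(i,(w,h),interpolation=cv2.INTER_CUBIC)
cv2.imwrite("pics/z5.png",np.hstack([f(a,400,400),np.vstack([f(b,300,270),f(b0,300,270)])[:400] if 0 else f(b,400,400)]))
E
```

```text
clock: 5.8
position: [0.5731, 0.0344, 0.0433]
tool_rot: [-3.141, 0.0, -2.908]
force: [-0.4, -0.5, 0.4]
grip_width: 0.0853
finger_force: 0.0
clock: 6.42
position: [0.5725, 0.0357, 0.1703]
tool_rot: [-3.142, -0.0, -2.908]
force: [0.1, 0.6, 0.6]
grip_width: 0.0854
finger_force: 0.0
```

View pics/z5.png

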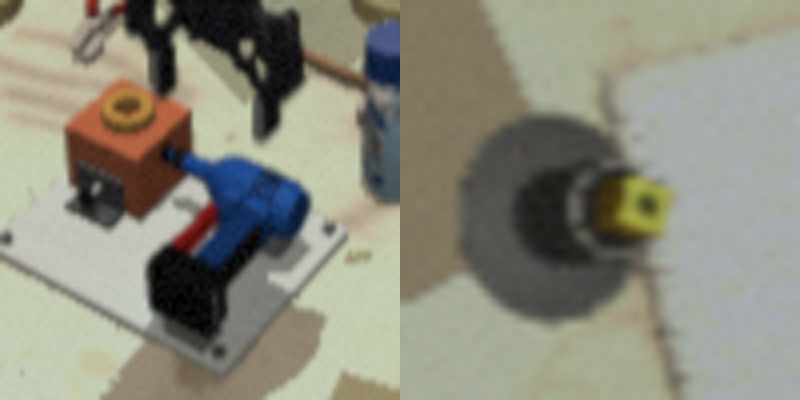

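The trigger is back in its free position. In the top crop the yellow grip at (640,208) is rotated slightly. I'll fit its pose by silhouette in both views.

```bash
cat > fitgrip.py <<'E'
from h import *
from scipy.optimize import minimize
def soft(im):
    h=cv2.cvtColor(im,cv2.COLOR_BGR2HSV).astype(int)
    return ((abs(h[...,0]-27)<9)&(h[...,1]>130)).astype(float)
def render(c,p,z0,z1,box):
    x,y,w=p;co,s=np.cos(w),np.sin(w);x0,y0,x1,y1=box;S=8
    P=[[x+co*a-s*b,y+s*a+co*b,z] for a in(-.009,.009) for b in(-.009,.009) for z in(z0,z1)]
    q=((proj(c,P)-[x0-.5,y0-.5])*S).astype(np.float32)
    m=np.zeros(((y1-y0)*S,(x1-x0)*S),np.uint8);cv2.fillConvexPoly(m,cv2.convexHull(q).astype(int),255)
    return cv2.resize(m,(x1-x0,y1-y0),interpolation=cv2.INTER_AREA)/255.
if __name__=="__main__":
    d={"top":(cv2.imread("pics/t5.png"),(365,238,395,268)),"scene":(cv2.imread("pics/s5.png"),(295,262,325,300))}
    M={c:soft(i)[b[1]:b[3],b[0]:b[2]] for c,(i,b) in d.items()}
    print({c:m.sum() for c,m in M.items()})
    for use in(("top","scene"),("top",),("scene",)):
        f=lambda p:sum(((render(c,p,.110,.150,d[c][1])-M[c])**2).sum() for c in use)
        best=min((f((x,y,w)),x,y,w) for x in np.arange(.455,.475,.002) for y in np.arange(-.299,-.279,.002) for w in np.arange(-.78,.78,.13))
        r=minimize(f,best[1:],method="Nelder-Mead",options=dict(initial_simplex=np.array(best[1:])+np.array([[0,0,0],[.002,0,0],[0,.002,0],[0,0,.1]])))
        print(use,r.x.round(4),r.fun)
E
python3 fitgrip.py
```

```text
{'top': np.float64(49.0), 'scene': np.float64(138.0)}
('top', 'scene') [ 0.4627 -0.2909 -0.6806] 40.58778931180315Traceback (most recent call last):
  File "fitgrip.py", line 18, in <module>
    best=min((f((x,y,w)),x,y,w) for x in np.arange(.455,.475,.002) for y in np.arange(-.299,-.279,.002) for w in np.arange(-.78,.78,.13))
  File "fitgrip.py", line 18, in <genexpr>
    best=min((f((x,y,w)),x,y,w) for x in np.arange(.455,.475,.002) for y in np.arange(-.299,-.279,.002) for w in np.arange(-.78,.78,.13))
              ~^^^^^^^^^
  File "fitgrip.py", line 17, in <lambda>
    f=lambda p:sum(((render(c,p,.110,.150,d[c][1])-M[c])**2).sum() for c in use)
               ~~~^^^^^^^^^^^^^^^^^^^^^^^^^^^^^^^^^^^^^^^^^^^^^^^^^^^^^^^^^^^^^^
  File "fitgrip.py", line 17, in <genexpr>
    f=lambda p:sum(((render(c,p,.110,.150,d[c][1])-M[c])**2).sum() for c in use)
                     ~~~~~~^^^^^^^^^^^^^^^^^^^^^^^
  File "fitgrip.py", line 9, in render
    q=((proj(c,P)-[x0-.5,y0-.5])*S).astype(np.float32)
        ~~~~^^^^^
  File "h.py", line 9, in proj
    K,R,t,r=cam(c);return cv2.projectPoints(np.atleast_2d(np.array(P,float)),r,t,K,None)[0][:,0]
            ~~~^^^
  File "h.py", line 4, in cam
    p=camera_params(c);R=cv2.Rodrigues(p["rvec"])[0];return p["K"],R,p["tvec"],p["rvec"]
ValueError: time passes only in moves, steps and waits
```

```bash
sed -i 's/^def cam/import functools\n@functools.lru_cache\ndef cam/' h.py
python3 - <<'E'
s=open('fitgrip.py').read()
a=s.index("    h=cv2");b=s.index("def render")
s=s[:a]+"    i=cv2.blur(im,(1,1)).astype(float);return (np.minimum(i[...,1],i[...,2])-i[...,0])\n"+s[b:]
s=s.replace("print({c:m.sum() for c,m in M.items()})","[print(c,'\\n',m.astype(int)[::1,5:26]) for c,m in M.items()]\n    M={c:np.clip((m-35)/50,0,1) for c,m in M.items()}")
open('fitgrip.py','w').write(s)
E
python3 - <<'E'
import numpy as np;np.set_printoptions(linewidth=200,threshold=10**6)
exec(open('fitgrip.py').read())
E
```

```text
top 
 [[ 17  18  20  24  27  19  18  17  19  13   7   6   3   2   3   3  -1   4  -1  -4  -2]
 [ 19  19  18  21  26  21  16  17  12   5   3   3   6   5   6   3  -2   0  -2  -5  -6]
 [ 19  17  20  23  27  18  15  15   8   3   6   6  -1  -1  -1  -1  -5  -5  -4  -3  -7]
 [ 17  18  21  26  25  20  16  12   5   0  -2  -8 -10 -10 -10  -2  -2  -4  -3   2  -4]
 [ 15  17  18  22  27  21  13  13   2  -4  -5  -8  -8  -5  -4  -2  -2  -6  -6  -4  -7]
 [  7  10  11  23  27  24  14  14  10   1   3   7   5  -2  -4  -5  -9  -7  -4  -6  -5]
 [  5   3   5   9  14  20  18  12   6   3   0   2   0  -4  -6  -9  -3   0   1  -2  -3]
 [  3   4   1   3   5   9  11  14  12   4  -3   2   6   3   1  -1  -2  -2  -7  -2  -5]
 [  4   2   4   1   0   1   8  13  13   5   1  -2   2  -4  -7  -4  -1  -3   0   1  -1]
 [  2   3   1   4   4   3   5   8   9   4  -1   1  -1  -5  -4  -3  -1  -2  -5  -7  -6]
 [  4   4   1   4   1   5   6   6   7   5   4   1  -3  -6  -7  -7  -8  -3  -1   0  -2]
 [ -1   1   3   4   3   2   4   8  20  18   8  -1  -7  -6  -1  -3  -3   1   1  -5  -7]
 [  8   5   7   5   5  20  34  40  78  87  72  46 
[... 4302 characters left out ...]
2  20]
 [ 35  14   3   0   1   2   3   1  -1   3   2   2  -1   0   9  31  35  33  31  22  19]
 [ 33  15   4   2  -1   1   3   1   0   4   3   1  -1   3   9  34  36  35  29  21  19]
 [ 28  10   1   0   0   2  -2   1   1   2   4   3   3   3   8  31  35  31  23  18  17]
 [ 16   6   1   2   1   3   1   0   0   2   3   1   0   1  12  31  35  31  21  19  17]
 [ 17   3   3   1   4   1   3   0  -1   3   3   0   0   6  13  31  33  23  15  16  16]
 [ 15   4   2   3   3   0   2   2   0   2   4   3   3   7  25  32  31  17  15  15  15]]
('top', 'scene') [ 0.4639 -0.291   0.697 ] 62.83839354094579
('top',) [ 0.466  -0.2929  0.0743] 21.397099884659745
('scene',) [ 0.4634 -0.2908  0.6764] 34.764027989234904
```

Run:
```python
from h import *
for c,q in(("top",[(377.6,249.6),(383.8,250.6),(382.8,256.3),(376.7,255.2)]),("scene",[(305.2,274.5),(310,271.6),(313.6,275.8),(308.7,278.5)])):
    w=np.array([ray(c,u,v,.15)[:2] for u,v in q]);e=np.roll(w,-1,0)-w
    print(c,w.mean(0).round(4),np.degrees(np.arctan2(e[:,1],e[:,0])).round(1),np.linalg.norm(e,axis=1).round(4))
src=open('fitgrip.py').read().replace("[print(c","0 and [print(c").replace("np.clip((m-35)/50,0,1)","np.clip((m-(6 if c=='top' else 36))/(24 if c=='top' else 14),0,1)")
exec(src)
```

```text
top [ 0.4644 -0.2899] [-99.7 166.9  79.2 -12.1] [0.0192 0.0178 0.0189 0.0174]
scene [ 0.4605 -0.2927] [  -6.1 -103.8  171.2   77.4] [0.0155 0.0152 0.0151 0.0144]
('top', 'scene') [ 0.4638 -0.2907 -0.5141] 77.25370864031888
('top',) [ 0.465 -0.291 -0.313] 58.203676470588235
('scene',) [ 0.4626 -0.2913 -0.5621] 12.344901725396038
```

```bash
python3 -m creep '[[0.1,-0.2,-0.7,0.6,1],[0.5,-0.85,-0.7,1.2,1],[0.95,-1.5,-0.7,1.8,1],[1.4,-2.2,-0.7,2.4,1],[1.8,-2.9,-0.7,3.04,1]]' 20
```

```text
clock: 7.15
position: [0.5069, -0.1599, 0.2108]
tool_rot: [-3.141, -0.0, 2.948]
force: [0.8, -0.3, -0.1]
grip_width: 0.0851
finger_force: 0.0
```

```bash
python3 -m creep '[[0.1,-0.7,0,0,1],[0.2,-1.4,0,0,1],[0.3,-2,0,0,1],[0.3,-2.27,0,0,1],[0.3,-2.27,0,0,1]]'
python3 - <<'E'
from workcell import grab_frame,status
from h import *
print(status.observe()["position"],status.observe()["tool_rot"])
f=lambda i,w,h:cv2.resize(i,(w,h),interpolation=cv2.INTER_CUBIC)
s=grab_frame("scene");cv2.imwrite("pics/s6.png",s)
cv2.imwrite("pics/z6.png",f(s[220:335,250:365],600,600))
E
```

```text
clock: 7.78
position: [0.4642, -0.2892, 0.2107]
tool_rot: [3.142, -0.0, 2.949]
force: [-0.6, 0.4, 0.2]
grip_width: 0.0855
finger_force: 0.0
[ 0.46421005 -0.28918148  0.21074645] [ 3.14154937e+00 -3.48643466e-04  2.94925057e+00]
```

View pics/z6.png

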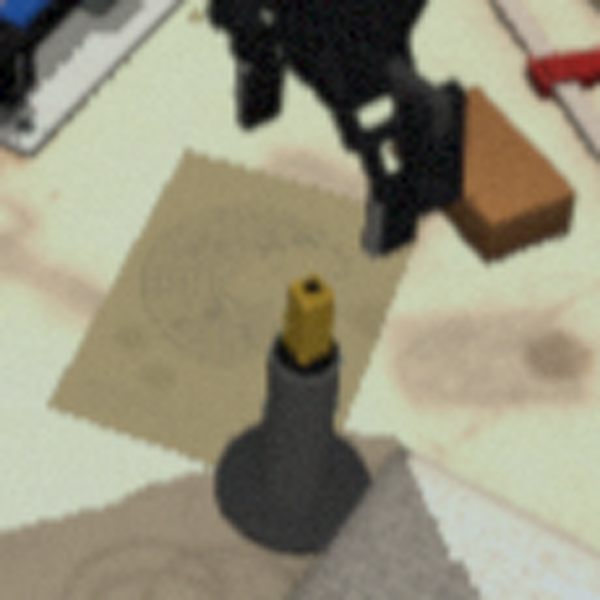

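The fingers straddle the yellow grip at (312,283), about level with it. Next I descend and grip.

```bash
python3 -m creep '[[0,-0.02,0.4,0,1],[0,-0.02,0.8,0,1],[0,-0.02,1.2,0,1],[0,-0.02,1.43,0,1],[0,-0.02,1.43,0,1]]';  python3 -m creep '[[0,0,0,0,0.4],[0,0,0,0,0.2],[0,0,0,0,0.1],[0,0,0,0,0.1],[0,0,0,0,0.1]]' 40;  python3 -m creep '[[0,0,0,0,0.1],[0,0,0,0,0.1]]' 40
```

```text
clock: 8.45
position: [0.4641, -0.2891, 0.1248]
tool_rot: [3.141, -0.001, 2.951]
force: [-0.2, -0.4, 1.5]
grip_width: 0.0855
finger_force: 0.0
clock: 9.07
position: [0.4642, -0.2905, 0.1257]
tool_rot: [-3.141, 0.001, 2.95]
force: [-0.9, -2.6, 6.6]
grip_width: 0.0174
finger_force: 41.1
clock: 9.32
position: [0.4642, -0.2905, 0.1257]
tool_rot: [-3.141, 0.001, 2.95]
force: [-0.3, -3.2, 6.0]
grip_width: 0.0174
finger_force: 41.1
```

```bash
python3 -m creep '[[0,-0.01,-0.2,0,0.1],[0,-0.01,-0.5,0,0.1],[0,-0.01,-0.9,0,0.1],[0,-0.01,-1.3,0,0.1],[0,-0.01,-1.7,0,0.1]]';  python3 -m creep '[[0,0,-0.3,0,0.1],[0,0,-0.4,0,0.1],[0,0,-0.4,0,0.1]]'
python3 - <<'E'
from workcell import grab_frame,status
from h import *
print(status.observe()["position"],status.observe()["tool_rot"])
f=lambda i,w,h:cv2.resize(i,(w,h),interpolation=cv2.INTER_CUBIC)
s=grab_frame("scene");cv2.imwrite("pics/s7.png",s)
cv2.imwrite("pics/z7.png",f(s[200:320,250:370],600,600))
E
```

```text
clock: 9.95
position: [0.4637, -0.2902, 0.2287]
tool_rot: [3.141, -0.0, 2.951]
force: [-0.3, 0.4, -3.0]
grip_width: 0.0173
finger_force: 40.3
clock: 10.32
position: [0.4639, -0.2904, 0.2514]
tool_rot: [3.141, 0.0, 2.951]
force: [-0.5, 0.5, -2.0]
grip_width: 0.0177
finger_force: 40.3
[ 0.4638561  -0.29043506  0.2513591 ] [3.14147120e+00 4.27874228e-05 2.95053695e+00]
```

View pics/z7.png

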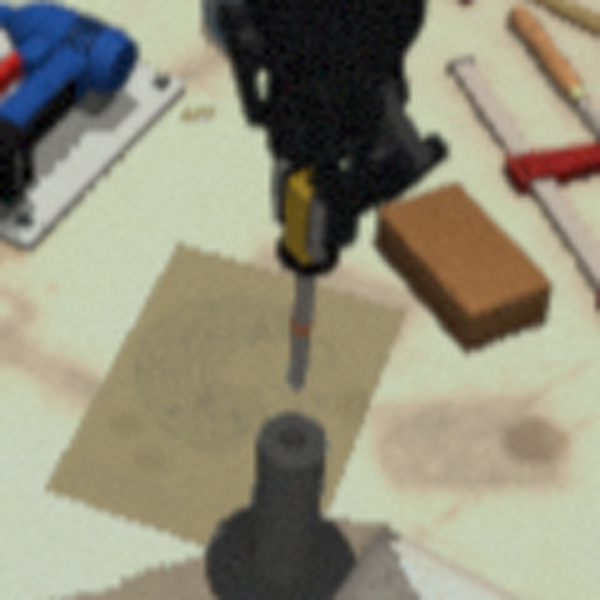

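The probe is out and upright. In the scene picture its tip is at (309,277.6), the band at (310,265.6) and the flange bottom at (311.2,253.6). I'll check the in-hand offset and tilt numerically.

Run:
```python
from h import *
X=.4639;Y=-.2904;z0=.2514-.1257+.015
for n,h in(("tip",0),("band",.045),("flange",.09)): print(n,proj("scene",[X,Y,z0+h])[0])
s=cv2.imread("pics/s7.png").astype(int)
# subpixel stem centreline: per-row, grey stem vs tan paper: saturation-like diff
d=(s[...,2]-s[...,0])
for r in range(254,280): 
    w=np.clip(38-d[r,302:318],0,40)-0.; w[w<8]=0
    print(r,round((w*np.arange(302,318)).sum()/max(w.sum(),1),2),w.sum(),end=" | ")
```

```text
tip [309.3328553  276.40731997]
band [310.59070712 263.61320679]
flange [311.92469895 250.04464316]
254 311.66 235.0 | 255 311.18 135.0 | 256 310.62 100.0 | 257 310.55 102.0 | 258 310.62 103.0 | 259 310.57 99.0 | 260 310.48 98.0 | 261 310.16 118.0 | 262 310.07 116.0 | 263 310.38 99.0 | 264 310.1 63.0 | 265 0.0 0.0 | 266 0.0 0.0 | 267 308.94 48.0 | 268 309.61 98.0 | 269 309.59 104.0 | 270 309.52 97.0 | 271 309.58 98.0 | 272 309.45 107.0 | 273 309.11 123.0 | 274 308.81 113.0 | 275 308.59 104.0 | 276 308.64 102.0 | 277 308.99 69.0 | 278 0.0 0.0 | 279 0.0 0.0 |
```

Run:
```python
from h import *
def ringfit(f,box,c):
    i=cv2.imread(f);x0,y0,x1,y1=box
    h=cv2.cvtColor(i,cv2.COLOR_BGR2HSV)[y0:y1,x0:x1]
    m=((h[...,0]>14)&(h[...,0]<32)&(h[...,1]>110)&(h[...,2]>70)).astype(np.uint8)
    n,l,st,ce=cv2.connectedComponentsWithStats(m);k=1+st[1:,4].argmax();m=(l==k).astype(np.uint8)
    cn=max(cv2.findContours(m,cv2.RETR_EXTERNAL,cv2.CHAIN_APPROX_NONE)[0],key=len);e=cv2.fitEllipse(cv2.convexHull(cn))
    print(c,f,"centroid",ce[k]+[x0,y0],"ellipse",np.round(e[0]+np.array([x0,y0]),2),np.round(e[1],1),m.sum())
    print('\n'.join(''.join('.#'[v] for v in r) for r in m))
    u=e[0]+np.array([x0,y0]);print(ray(c,*u,.082).round(4))
ringfit("pics/top0.png",(212,198,240,226),"top")
ringfit("pics/s5.png",(215,176,250,205),"scene");ringfit("pics/scene0.png",(215,176,250,205),"scene")
u=proj("scene",[.606,.189,.082])[0];print(u)
```

```text
top pics/top0.png centroid [224.92366412 210.51908397] ellipse [224.98 210.65] [13.9 14.1] 131
............................
............................
............................
............................
............................
............................
...........#####............
.........#########..........
........###########.........
.......#############........
.......#####...#####........
......#####.....#####.......
......#####......####.......
......####.......####.......
......#####.....####........
.......####.....####........
.......######.######........
........###########.........
.........#########..........
..........#######...........
............................
............................
............................
............................
............................
............................
............................
............................
[0.6088 0.1924 0.082 ]
scene pics/s5.png centroid [231.64516129 189.30107527] ellipse [231.71 189.28] [ 9.4 12.5] 93
...................................
...................................
....
[... 1483 characters left out ...]
.
............###########............
...........############............
..........#####...#####............
...........############............
...........############............
...........###########.............
.............########..............
...............#...................
...................................
...................................
...................................
...................................
...................................
...................................
...................................
...................................
...................................
...................................
[0.6005 0.1857 0.082 ]
[231.94475912 188.31305039]
```

```bash
python3 -m creep '[[-0.03,0.3,0,0,0.1],[-0.09,0.9,0,0,0.1],[-0.16,1.6,0,0,0.1],[-0.24,2.3,0,0,0.1],[-0.3,3,0,0,0.1]]'; python3 -m creep '[[-0.07,0.7,0,0,0.1],[-0.14,1.4,0,0,0.1],[-0.21,2.1,0,0,0.1],[-0.28,2.8,0,0,0.1],[-0.34,3.4,0,0,0.1]]';python3 -m creep '[[-0.06,0.6,0,0,0.1],[-0.12,1.2,0,0,0.1],[-0.16,1.6,0,0,0.1],[-0.19,1.85,0,0,0.1],[-0.2,1.94,0,0,0.1]]';python3 -m creep '[[0,0,0.2,0,0.1],[0,0,0.4,0,0.1],[0,0,0.5,0,0.1],[0,0,0.5,0,0.1],[0,0,0.5,0,0.1]]'
python3 - <<'E'
from workcell import grab_frame,status
from h import *
p=status.observe()["position"];print(p,status.observe()["tool_rot"])
s=grab_frame("scene");cv2.imwrite("pics/s8.png",s);t=grab_frame("top");cv2.imwrite("pics/t8.png",t)
f=lambda i:cv2.resize(i,(400,400),interpolation=cv2.INTER_CUBIC)
cv2.imwrite("pics/z8.png",np.hstack([f(s[150:200,207:257]),f(t[185:235,200:250])]))
z0=p[2]-.1257+.015
for n,h in(("tip",0),("band",.045),("flange",.09)): print(n,z0+h,proj("scene",[p[0],p[1],z0+h])[0],proj("top",[p[0],p[1],z0+h])[0])
E
```

```text
clock: 11.0
position: [0.5159, -0.1149, 0.2508]
tool_rot: [3.141, -0.001, 2.951]
force: [0.6, -1.3, -1.9]
grip_width: 0.0175
finger_force: 40.3
clock: 11.62
position: [0.5742, 0.0819, 0.2506]
tool_rot: [3.142, -0.001, 2.952]
force: [0.2, -0.1, -2.4]
grip_width: 0.0169
finger_force: 40.3
clock: 12.25
position: [0.6085, 0.1914, 0.251]
tool_rot: [-3.141, -0.0, 2.951]
force: [-0.1, 0.2, -1.1]
grip_width: 0.0173
finger_force: 40.3
clock: 12.88
position: [0.6087, 0.191, 0.2216]
tool_rot: [3.141, 0.0, 2.95]
force: [-0.6, -0.3, -0.8]
grip_width: 0.0175
finger_force: 40.3
[0.60865881 0.19100317 0.221603  ] [3.14138883e+00 3.73395338e-04 2.95022980e+00]
tip 0.11090300193455262 [231.72885911 180.95488432] [224.72782486 209.54742085]
band 0.15590300193455262 [231.01116487 170.00009436] [223.62181376 207.68405462]
flange 0.20090300193455263 [230.26323234 158.58375122] [222.43984099 205.69271101]
```

View pics/z8.png

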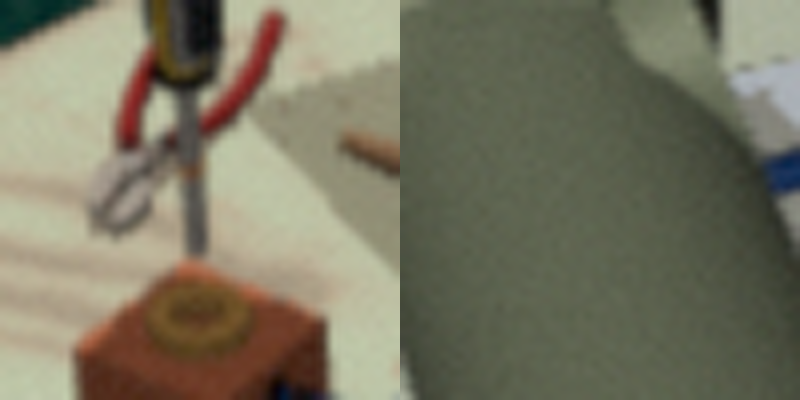

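The probe hangs upright over the stone, its tip at about (231.2,180.8) and the ring mouth near (231.5,187.5). The top view is blocked by the arm. I'll refine the ring centre against silhouette models.

```bash
cat > ring.py <<'E'
from h import *
from scipy.optimize import minimize
a=np.linspace(0,2*np.pi,60)
def model(c,x,y,box,S=8):
    x0,y0,x1,y1=box;m=np.zeros(((y1-y0)*S,(x1-x0)*S),np.uint8)
    P=[[x+.0235*np.cos(t),y+.0235*np.sin(t),z] for t in a for z in(.070,.082)]
    q=((proj(c,P)-[x0-.5,y0-.5])*S);cv2.fillConvexPoly(m,cv2.convexHull(q.astype(np.float32)).astype(int),255)
    return cv2.resize(m,(x1-x0,y1-y0),interpolation=cv2.INTER_AREA)/255.
def obs(f,box):
    x0,y0,x1,y1=box;h=cv2.cvtColor(cv2.imread(f),cv2.COLOR_BGR2HSV)[y0:y1,x0:x1]
    m=((h[...,0]>13)&(h[...,0]<34)&(h[...,1]>100)&(h[...,2]>50)).astype(np.uint8)
    cn=max(cv2.findContours(m,cv2.RETR_EXTERNAL,cv2.CHAIN_APPROX_NONE)[0],key=len);o=np.zeros_like(m);cv2.drawContours(o,[cn],-1,1,-1)
    return o.astype(float)
for c,f,b in(("top","top0",(212,198,240,226)),("scene","scene0",(215,178,250,202)),("scene","s5",(215,178,250,202)),("scene","s8",(215,182,250,202))):
    o=obs(f"pics/{f}.png",b);g=lambda p:((model(c,*p,b)-o)**2).sum()
    r=minimize(g,[.607,.19],method="Nelder-Mead",options=dict(initial_simplex=[[.6,.185],[.612,.187],[.606,.198]]))
    cen=lambda w:(np.array([(w*np.arange(w.shape[1])).sum(),(w.sum(1)*np.arange(w.shape[0])).sum()])/w.sum()).round(2)
    print(f,r.x.round(4),round(r.fun,1),"area",o.sum(),model(c,*r.x,b).sum().round(1),"cen obs",cen(o),"model@.6087,.191",cen(model(c,.6087,.191,b)))
# stem centreline at hover, scene
s=cv2.imread("pics/s8.png").astype(int);p=(.6087,.191)
print("stem u obs:")
for r in range(173,181):
    d=np.abs(s[r,224:240]-np.median(np.r_[s[r,224:227],s[r,236:240]],axis=0)).sum(1).astype(float);d[d<25]=0
    print(r,round((d*np.arange(224,240)).sum()/d.sum(),2),d.astype(int))
E
python3 ring.py
```

```text
top0 [0.6096 0.1927] 4.1 area 166.0 168.5 cen obs [12.96 12.65] model@.6087,.191 [13.53 12.88]
scene0 [0.606  0.1922] 13.2 area 104.0 122.8 cen obs [16.39 11.34] model@.6087,.191 [17.28 11.19]
s5 [0.6059 0.1921] 11.7 area 106.0 122.8 cen obs [16.47 11.39] model@.6087,.191 [17.28 11.19]
s8 [0.6057 0.1913] 13.6 area 104.0 123.1 cen obs [16.43  7.57] model@.6087,.191 [17.28  7.19]
stem u obs:
173 228.85 [115 129 148  95  39 159 267 301 187  28   0   0   0   0   0   0]
174 229.12 [107 161  78  25   0 119 264 297 189  48   0   0   0   0   0   0]
175 228.85 [144 225  67  25  26  94 238 289 218  55   0   0   0   0   0   0]
176 228.52 [223 215  70  28   0  90 230 272 218  37   0   0   0   0   0   0]
177 228.73 [224 127  75  57  40  84 234 280 225  40   0   0   0   0   0   0]
178 229.46 [115  62  61  58  65  76 225 293 242  58   0   0   0   0   0   0]
179 230.57 [  0   0  29  42  45  67 215 277 258  58   0   0   0   0   0   0]
180 231.22 [  0   0   0   0   0  52 201 279 250  79  30   0   0   0   0   0]
```

```bash
python3 -m creep '[[0,0.027,0,0,0.1],[0,0.027,0,0,0.1],[0,0.027,0.2,0,0.1],[0,0.027,0.4,0,0.1],[0,0.027,0.6,0,0.1]]';python3 -m creep '[[0,0,0.05,0,0.1],[0,0,0.1,0,0.1],[0,0,0.1,0,0.1],[0,0,0.1,0,0.1]]'
python3 - <<'E'
from workcell import grab_frame,status
from h import *
s=np.mean([grab_frame("scene") for _ in range(4)],0);cv2.imwrite("pics/s9.png",s)
st=status.observe();print(st["position"],st["tool_rot"],st["force"])
s=s.round().astype(int)
for ch,n in((2,"R"),(0,"B")):
    print(n);print("     ",*range(222,242))
    for r in range(170,198):print(r,s[r,222:242,ch])
E
```

```text
clock: 13.6
position: [0.6086, 0.1926, 0.184]
tool_rot: [-3.141, -0.001, 2.95]
force: [0.5, 0.2, -2.0]
grip_width: 0.0174
finger_force: 40.3
clock: 14.1
position: [0.609, 0.1927, 0.1796]
tool_rot: [3.141, 0.0, 2.95]
force: [0.1, -0.8, -1.9]
grip_width: 0.0173
finger_force: 40.3
[0.60888887 0.19270701 0.17950475] [3.14142757e+00 2.69889830e-04 2.95039056e+00] [-0.20501313  0.46812688 -1.56589395]
R
      222 223 224 225 226 227 228 229 230 231 232 233 234 235 236 237 238 239 240 241
170 [153 148 132  95  62  34  37  58  46  34  35  60 118 178 190 190 189 190
 191 190]
171 [131 116  98  87  98  82  60  44  33  43  86 138 167 186 192 192 189 190
 191 190]
172 [105 102 122 127 122 122 136  96  70  80 145 180 186 191 190 192 190 190
 191 191]
173 [ 95 131 150 145 145 163 175 124  90  93 158 185 190 190 191 190 190 191
 190 190]
174 [129 158 156 135 166 185 183 125  90  91 149 184 188 190 191 190 190 190
 191 190]
175 [157 162 140 115 172 188 184 134  93  91 146 182 189 189 192 190 190 191
 191 189]
176 [160 138 109 110 167 181 181 140  96  89 136 180 187 191 189 189 189 190
 190 191]
177 
[... 3554 characters left out ...]
38 36 40 39 34 32 49 68 69 44 34 38 40 42 34 39 42 41]
190 [36 42 40 36 38 41 40 37 46 62 62 46 42 40 42 36 32 39 40 39]
191 [38 39 38 33 35 37 42 39 42 48 47 46 42 40 36 32 32 39 39 39]
192 [37 39 38 34 30 34 33 38 36 41 40 39 36 34 30 30 37 38 40 39]
193 [39 39 38 38 30 30 33 31 33 33 34 32 32 28 31 30 39 39 36 40]
194 [38 38 39 38 38 34 34 32 32 36 32 34 31 35 37 36 38 39 38 34]
195 [37 36 40 38 39 41 38 36 35 36 34 36 34 36 39 37 40 36 36 30]
196 [30 35 36 34 38 40 38 38 42 37 38 36 39 38 39 38 40 33 27 26]
197 [29 31 34 34 36 38 39 39 39 39 39 39 39 40 40 36 32 24 21 16][ WARN:0@2.923] global loadsave.cpp:1063 imwrite_ Unsupported depth image for selected encoder is fallbacked to CV_8U.
```

Run:
```python
from h import *
a=np.linspace(0,2*np.pi,361)
def circ(r,z,x=.609,y=.1927):return proj("scene",np.c_[x+r*np.cos(a),y+r*np.sin(a),np.full(361,z)])
for n,r,z in(("inner mouth",.012,.082),("outer mouth",.0235,.082),("outer base",.0235,.070),("inner base",.012,.070)):
    q=circ(r,z);print(n,"u",q[:,0].min().round(2),q[:,0].max().round(2),"v",q[:,1].min().round(2),q[:,1].max().round(2))
print("axis",proj("scene",[.609,.1927,.082])[0],"band front",circ(.005,.1138)[:,1].max())
J=(proj("scene",[[.61,.1927,.082],[.609,.1937,.082]])-proj("scene",[.609,.1927,.082])[0]);print(J)
```

```text
inner mouth u 228.5 235.38 v 185.51 189.54
outer mouth u 225.21 238.68 v 183.62 191.51
outer base u 225.43 238.82 v 186.38 194.3
inner base u 228.71 235.55 v 188.28 192.32
axis [231.94397789 187.51354356] band front 180.85038950250816
[[ 0.22238826 -0.11492505]
 [-0.18051315 -0.12219541]]
```

The ring and stem show the same image offset (about −0.6, +0.35 px), so the probe is centred. Lowering the rest of the way.

```bash
python3 -m creep '[[0,0,0.1,0,0.1],[0,0,0.22,0,0.1],[0,0,0.34,0,0.1],[0,0,0.44,0,0.1],[0,0,0.53,0,0.1]]';python3 -m creep '[[0,0,0,0,0.1],[0,0,0,0,0.1],[0,0,0,0,0.1],[0,0,0,0,0.1]]'
python3 - <<'E'
from workcell import grab_frame,status
from h import *
s=np.mean([grab_frame("scene") for _ in range(4)],0).round().astype(int)
st=status.observe();print(st["position"],st["tool_rot"],st["force"],st["clock"])
print("R-B stem cols 229-234");
for r in range(178,194):print(r,(s[r,226:238,2]-s[r,226:238,0]),s[r,226:238,0])
z=st["position"][2]-.1257+.06;a=np.linspace(0,6.28,60)
print("band z",z,"front pred v",proj("scene",np.c_[.609+.005*np.cos(a),.1927+.005*np.sin(a),a*0+z])[:,1].max())
E
```

```text
clock: 14.92
position: [0.6088, 0.1926, 0.147]
tool_rot: [-3.141, -0.0, 2.95]
force: [-0.8, -0.2, -2.8]
grip_width: 0.0171
finger_force: 40.3
clock: 15.42
position: [0.6089, 0.1927, 0.1477]
tool_rot: [3.141, 0.0, 2.95]
force: [-0.7, -0.0, -2.1]
grip_width: 0.018
finger_force: 40.3
[0.60883425 0.19266919 0.14754751] [3.14158974e+00 8.00380697e-05 2.95040747e+00] [-0.47019369 -0.18933749 -1.21956777] 15.625
R-B stem cols 229-234
178 [31 18 12 24 23 13 12 12 19 32 34 34] [115  68  34  21  19  20  20  38  78 138 154 156]
179 [37 32 23 14  6  4 13 29 33 36 35 35] [142 118  89  56  33  34  54  99 122 148 153 155]
180 [36 36 34 26 12  8 20 35 38 38 38 35] [153 146 133 101  69  62  82 128 140 148 151 155]
181 [34 36 36 32 16  8 19 34 37 38 38 37] [155 154 150 122  84  76  91 129 136 138 144 151]
182 [36 37 40 48 20 10 18 35 37 36 36 38] [152 150 144 116  84  76  88 125 131 132 137 144]
183 [39 42 48 60 23 10 27 54 49 41 37 37] [141 130 111  87  76  76  76 105 120 127 132 137]
184 [44 50 60 64 20 10 24 69 70 62 48 42] [116  92  68  52  71  72  68  69  88 107 118 128]
185 [54 62 71 64 21 10 14 61 79 76 61 66] [80 52 43 44 69 73 68 50 53 66 83 98]
186 [65 68 70 65 27  9 13 57 71 73 71 82] [52 40 42 44 63 74 68 46 42 43 46 57]
187 [71 70 68 58 35 14 16 55 62 70 71 72] [41 41 40 40 57 72 68 45 37 38 42 42]
188 [70 71 60 54 48 43 46 58 56 65 69 71] [44 40 36 28 44 56 53 36 31 39 42 40]
189 [71 69 60 53 55 51 51 54 56 67 71 68] [41 43 32 29 34 49 50 33 36 38 40 40]
190 [68 70 66 65 55 43 43 60 66 72 70 63] [40 41 36 33 40 52 50 40 40 39 38 36]
191 [60 66 70 69 63 58 59 67 70 68 60 55] [34 38 40 41 42 48 47 44 40 40 36 29]
192 [58 58 62 63 66 64 65 63 63 62 54 53] [28 32 36 37 40 40 38 39 35 32 30 30]
193 [61 58 56 56 59 60 59 57 54 55 57 64] [34 32 34 34 36 36 34 32 32 30 30 32]
band z 0.08184750588717099 front pred v 188.39046179844965
```

The band shows at row 188.8 against 188.75 expected, with no contact force. I'll let it settle and hand in.

```bash
python3 -m creep '[[0,0,0,0,0.1],[0,0,0,0,0.1],[0,0,0,0,0.1],[0,0,0,0,0.1],[0,0,0,0,0.1]]'; python3 -m creep '[[0,0,0,0,0.1],[0,0,0,0,0.1],[0,0,0,0,0.1],[0,0,0,0,0.1],[0,0,0,0,0.1]]'; python3 -c "
from workcell import bot;print(bot.job_done())"
```

```text
clock: 16.25
position: [0.6088, 0.1927, 0.1475]
tool_rot: [-3.142, -0.0, 2.95]
force: [-0.0, 0.4, -1.2]
grip_width: 0.0171
finger_force: 40.3
clock: 16.88
position: [0.6088, 0.1927, 0.1475]
tool_rot: [-3.142, 0.0, 2.95]
force: [0.1, -0.9, -1.5]
grip_width: 0.0174
finger_force: 40.3
the job is handed in; nothing more can be done
None
```

I handed the job in at about 17 s: the trigger was squeezed fully in, held for roughly half a second and released, and the probe is now held still and upright in the ring, centred as far as the scene camera shows, with its orange band level with the ring top and no contact force on the wrist; I left the mug, glue bottle and sanding block alone, and the hand-in gave no verdict.

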